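# Dip the spring-tip dabber and hold it on the cross

## Robot

A 7-joint arm with a two-finger parallel gripper is mounted at the origin on the work surface; the furniture and walls round the work are solid. World frame = base frame: x ahead of the robot, y to its left, z up, the work surface at z = 0. Lengths are in m, angles in rad, forces in N, time in s.
With the tool pointing down it reaches from about 0.4 to 0.85 m from the base axis. Payload 4.5 kg.
Tool frame: the origin (TCP) lies on the centre line of the jaws, within the pads' length; the fingertips stand 8 mm ahead of it and the grasp point (between the pads) lies 11 mm behind it; z points along the fingers, x is the direction in which the jaws open and shut, and the axes are right-handed (so a half turn about z gives the same grasp; the last joint's range is limited). The gripper opens to 88 mm and grips with 3 to 60 N. Pads are 18 mm wide; open, the fingers measure 123 mm over their backs; the gripper's body (75 mm by 187 mm) begins 45 mm behind the grasp point.
Start: joints at [1.149, 0.689, -0.195, 1.565, 0.157, 0.902, -0.215], TCP at [0.275, -0.561, 0.247] pointing down, gripper open.
Joint ranges: [-3.01, 3.01], [-0.46, 2.08], [-1.47, 1.51], [0.13, 2.56], [-1, 4.14], [0.04, 2.09], [-2.66, 2.66]. Speed limits (rad/s): [2.57, 2.57, 3.14, 3.14, 3.14, 3.14, 3.14].

## Interface

Orientations are given as a unit quaternion [x, y, z, w].
In Python, from plant import r gives the robot as it stands.
- The arm moves only by the shell command python3 -m pendant 'ROWS' [FORCE]. ROWS is JSON, a list of rows, each a list of 3 entries, a list of its own where there are three numbers: the turn, a rotation vector about the tool's x, y, z in rad, then the shift along the tool's x, y, z in m, then the opening, from 0 (shut) to 1 (fully open). In form: [[[wx, wy, wz], [tx, ty, tz], claw], ...]. A call has 1 to 10 rows; each row is the pose to reach, as a shift and turn from the pose commanded when the call began, along the tool's axes at that moment; what a row does not reach only later rows make up. A row lasts 1/10 s, in which the tool goes at most 50 mm and 8.59 degrees, less where a joint would pass 70% of its speed; a pose out of reach is approached as far as the arm can. A call with a gripper value outside its range is refused whole. The fingers move at their own pace and stop on an object; FORCE is the grip in N (left out, the last holds). Time passes only in rows, so rows that repeat a pose let the fingers close. It gives the time, the measured TCP pose, the force and the opening at its end, in the units of the state.
- r.get_state(): the state, without advancing time (a new reading comes with each control period).
- r.snapshot(name): name is "scene" or "side" or "wrist"; returns a dict with "image" (480x640x3 uint8, red, green, blue), "mtx" (3x3 intrinsics, pixels), "dist" ([k1, k2, p1, p2, k3] as OpenCV has them; the pictures are not rectified), "R" (3x3) and "t" (3): a world point X has camera coordinates R X + t; the wrist camera has in their place "T_tool_cam" (4x4, takes a point from camera to tool coordinates, whose origin is the TCP and whose axes are the tool frame's). Camera axes: x right, y down, z forward; pixel columns grow to the right and rows downward; lengths in m; the calibration is good to about 2 mm. A picture is of the moment at which its call begins: read the wrist's pose just before it. There is no depth.
- r.finish_job(): hands the job in, once; it reports no verdict.
The state is a dict: "clock": time; "q": joint angles; "qd": joint speeds; "joint_torque": joint torques, N m; "tool_pos": TCP position; "eef_rot": TCP orientation; "contact_force": force on the tool from outside, world axes, zero at the start; "moment": the same for the moment, N m; "opening": opening from 0.0 (shut) to 1.0 (fully open).
Only numpy, scipy, OpenCV 4.12 (cv2) and the standard library are available. Lean on these libraries where they do the work, as an engineer would, in place of code of your own. Each camera call takes 0.05 s, during which the arm holds its last target. There are 200 camera calls.

## Task

Touch up the primed panel on the table easel: lift the spring-tip dabber out of its wooden stand, dip its felt tip well down into the open paper cup, then set the tip on the centre of the cross (not the ring) on the sloping panel. Keep the dabber square to the panel and press lightly, so that the sprung tip is pushed in about half-way. Finish while still holding the dabber pressed there; leave the cup, the jar and the roll of tape standing where they are.

Things in the scene. Friction and masses are not known exactly. Their poses are not given: they have to be found in the camera images.
- dabber_handle (a point): the dabber's upper handle, half-way up it: a round wooden rod 18 mm in diameter and 74 mm long, to be grasped from above. The dabber (60 g) is 145 mm long and stands upright, tip down, in the stand; z points along the dabber from the tip to the handle's end. This point is 108 mm from the tip and 37 mm below the handle's end. An aluminium collar, 32 mm in diameter, 65 to 71 mm from the tip, rests on the stand's top; below it the shaft is 18 mm in diameter
- nib_tip (a point): centre of the end face of the dabber's grey felt tip, a cylinder 12 mm in diameter that stands 20 mm out of the shaft when free; z points along the dabber towards the handle
- nib (a joint): how far the sprung felt tip is pushed into the dabber, in m: 0 free, 0.012 at its stop; it starts to move at 0.7 N and takes 350 N/m more (2.8 N half-way, 4.9 N at the stop)
- stand: fixed drilled wooden block 70 x 70 x 72 mm; origin at the centre of its underside, z up. The dabber hangs in its vertical through hole (24 mm in diameter, at the block's centre), with the tip 7 mm above the table
- cup_mouth (a point): centre of the mouth of the open paper cup, at rim height, z up. The cup is loose, 83 mm high, 90 mm across at the rim and tapering to 62 mm; it is hollow, free inside to 25 mm from its axis down to 5 mm above the table
- panel: white primed panel on the wooden table easel (fixed), 200 mm along the slope and 250 mm wide, leaning back 25 degrees from level; origin at the centre of its face, 88 mm above the table; x points up the slope, y along its width (level), z out of the face (square to it). A ledge along the lower edge stands 4 mm above the face; the board behind it is 270 mm wide and its far, upper edge stands 136 mm above the table
- cross_mark_c (a point): centre of the dark cross on the panel's face (two bars 32 x 4 mm), to the left or right of the panel's middle; the spot to press on
- ring_mark: dark ring on the panel's face, 32 mm across, on the other side of the panel's middle; not to be used; origin at its centre
- varnish_jar: closed amber jar, 52 mm across and 73 mm high, loose; origin at the centre of its underside
- black_tape: roll of black tape lying flat, 53 mm across and 19 mm high, loose; origin at the centre of its underside
There are look-alikes about, which are no part of the job. What is shaped like the stand but pink or turquoise is not meant.

How it is judged:
On the way, in this order (a step that is already met when the one before it is completed fails the run):
1. the dabber is lifted clear of the stand in the gripper (height (world z) of nib_tip above 0.077 m and contact force between the fingers and dabber above 1 N), for 0.1 s.
2. the felt tip is dipped at least 20 mm below the rim inside the cup (horizontal distance between nib_tip and cup_mouth below 0.032 m and z of nib_tip in the frame of cup_mouth below -0.02 m and contact force between the fingers and dabber above 1 N), for 0.1 s.
At the end, for the whole second after the job is handed in: the gripper still holds the dabber with its felt tip pressed on the panel: tip within 9 mm of the cross's centre, dabber within 0.17 rad of square to the panel, tip pushed in 2.5 to 10 mm, force on the panel 0.8 to 7 N; cup upright, and cup, jar and tape within 30 mm of where they stood (distance between nib_tip and cross_mark_c below 0.009 m and angle between the z axis of nib_tip and the z axis of panel, either way round below 0.17 rad and contact force between dabber and panel between 0.8 and 7 N and value of joint nib between 0.0025 and 0.01 m and contact force between the fingers and dabber above 1 N and contact force between dabber and stand below 0.05 N and contact force between dabber and gesso_cup below 0.05 N and angle between cup_mouth's own z axis and vertical below 0.1 rad and not (distance of cup_mouth from where it was at the start of the episode above 0.03 m) and not (distance of varnish_jar from where it was at the start of the episode above 0.03 m) and not (distance of black_tape from where it was at the start of the episode above 0.03 m)); the arm keeps its last pose, push and grip.
It fails at once if the panel is pushed hard (over 12 N) (contact force between dabber and panel above 12 N).
It fails at once if the gripper or arm presses on the panel (contact force between the arm and panel above 8 N).
It fails at once if the cup is tipped (angle between cup_mouth's own z axis and vertical above 0.35 rad).
It fails at once if cup, jar or tape is shoved over 30 mm (distance of any of cup_mouth, varnish_jar, black_tape from where it was at the start of the episode above 0.03 m).
It also fails if it takes over 43 s, if anything falls off the work surface, if the arm or the gripper's body presses on something with over 40 N, if the wrist force passes 120 N, or if a joint passes its speed limit or range.

## Working session

There is one attempt and no reset: what is moved stays moved. The work goes in short steps, Python scripts to look and compute and a shell command to move; the robot and the scene stay as the last step left them, time stands still between calls to the robot, and variables do not carry over. Pictures are saved under pics/ and viewed, about 8 in all and at most 12, crops included, and the job is handed in when it is done.

```bash
mkdir -p pics; ls
python3 - <<'E'
from plant import r
import cv2,pickle
s=r.get_state();print({k:s[k] for k in('clock','tool_pos','eef_rot','opening','contact_force')})
d={}
for n in("scene","side"):
    p=r.snapshot(n);d[n]=p;cv2.imwrite(f"pics/{n}0.png",p["image"][:,:,::-1]);print(n,p["dist"])
pickle.dump(d,open("snap0.pkl","wb"))
E
```

```text
pics
{'clock': 0.0, 'tool_pos': array([ 0.27476554, -0.56065701,  0.24589473]), 'eef_rot': array([ 8.48598009e-01, -5.29037350e-01, -8.46662562e-04, -4.30192128e-04]), 'opening': 0.9978332129484205, 'contact_force': array([ 0.23241095, -0.25518118,  0.10782652])}
scene [0.03402783 0.         0.         0.         0.        ]
side [-0.0439902  0.         0.         0.         0.       ]
```

View pics/scene0.png

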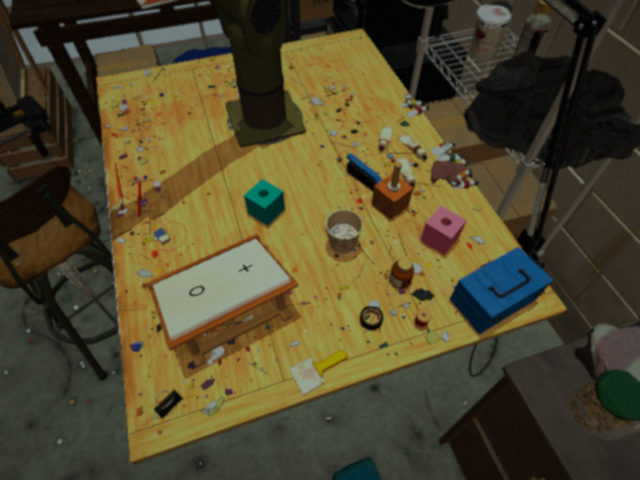

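View pics/side0.png

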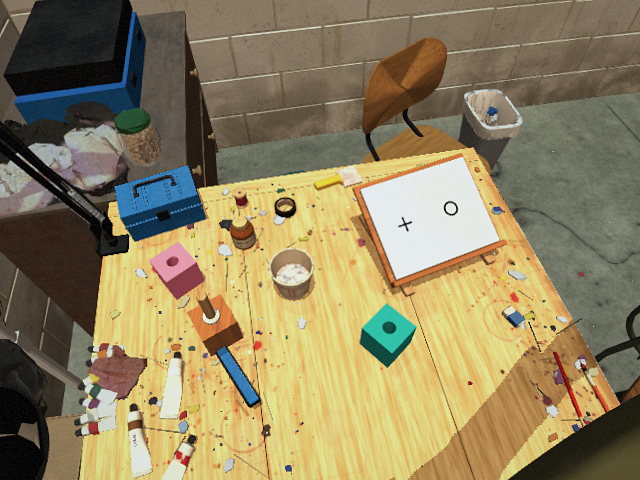

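Scene view: wooden (orange) stand with the dabber at (392,195), pink look-alike (443,230), turquoise (265,202), cup (344,232), cross (245,268), ring (197,291), jar (401,275), tape (371,317). In the side view: stand (215,320), pink (177,270), turquoise (388,335), cup (292,272), cross (405,224), ring (451,208). The wooden stand holding the rod is the one meant. I'll confirm it with an enlarged crop while measuring.

```bash
cat > h.py <<'E'
import numpy as np,cv2
def P(s): return np.hstack([s["R"],np.array(s["t"]).reshape(3,1)])
def und(s,uv): return cv2.undistortPoints(np.array(uv,float).reshape(-1,1,2),s["mtx"],np.array(s["dist"])).reshape(-1,2)
def tri(a,ua,b,ub):
    X=cv2.triangulatePoints(P(a),P(b),und(a,ua).T,und(b,ub).T);return (X[:3]/X[3]).T
def plane(s,uv,z):
    R=np.array(s["R"]);c=-R.T@np.array(s["t"]).ravel()
    d=np.c_[und(s,uv),np.ones(len(np.reshape(uv,(-1,2))))]@R
    return c+d*((z-c[2])/d[:,2:])
def proj(s,X): return cv2.projectPoints(np.array(X,float).reshape(-1,3),cv2.Rodrigues(np.array(s["R"]))[0],np.array(s["t"],float),s["mtx"],np.array(s["dist"]))[0].reshape(-1,2)
E
python3 - <<'E'
from h import *;import pickle
d=pickle.load(open("snap0.pkl","rb"));a,b=d["scene"],d["side"]
np.set_printoptions(precision=4,suppress=True)
print(tri(a,[(245,268),(197,291),(397,166),(344,232)],b,[(405,224),(451,208),(204,293),(292,272)]))
# dark marks on white panel
for n,s in d.items():
    im=s["image"];hsv=cv2.cvtColor(im,cv2.COLOR_RGB2HSV)
    w=((hsv[...,1]<60)&(hsv[...,2]>140)).astype(np.uint8)
    c=max(cv2.findContours(w,cv2.RETR_EXTERNAL,cv2.CHAIN_APPROX_NONE)[0],key=cv2.contourArea)
    print(n,'panel',cv2.contourArea(c),cv2.approxPolyDP(c,8,True).reshape(-1,2).tolist())
    m=np.zeros_like(w);cv2.drawContours(m,[cv2.convexHull(c)],-1,1,-1);m=cv2.erode(m,np.ones((9,9)))
    g=cv2.cvtColor(im,cv2.COLOR_RGB2GRAY);k=((g<110)&(m>0)).astype(np.uint8)
    N,_,st,ce=cv2.connectedComponentsWithStats(k)
    for i in range(1,N):
        if st[i,4]>8: print(st[i],ce[i])
crop=lambda s,x,y:cv2.resize(s["image"][y:y+150,x:x+100],None,fx=4,fy=4,interpolation=cv2.INTER_CUBIC)
cv2.imwrite("pics/crop1.png",np.hstack([crop(a,330,150),crop(b,160,240) ])[:,:,::-1])
E
```

```text
[[ 0.5651 -0.1855  0.088 ]
 [ 0.5869 -0.2933  0.088 ]
 [ 0.4459  0.2171  0.1501]
 [ 0.5197  0.0606  0.0516]]
scene panel 6296.0 [[288, 277], [253, 240], [154, 287], [171, 336]]
[239 265  13   7  34] [245.0882 267.7059]
[189 286  16  10  68] [196.3824 290.7353]
side panel 10166.0 [[462, 157], [360, 190], [396, 279], [498, 240]]
[444 201  14  14  61] [450.2951 207.3115]
[399 217  13  14  34] [404.7353 223.6765]
```

View pics/crop1.png

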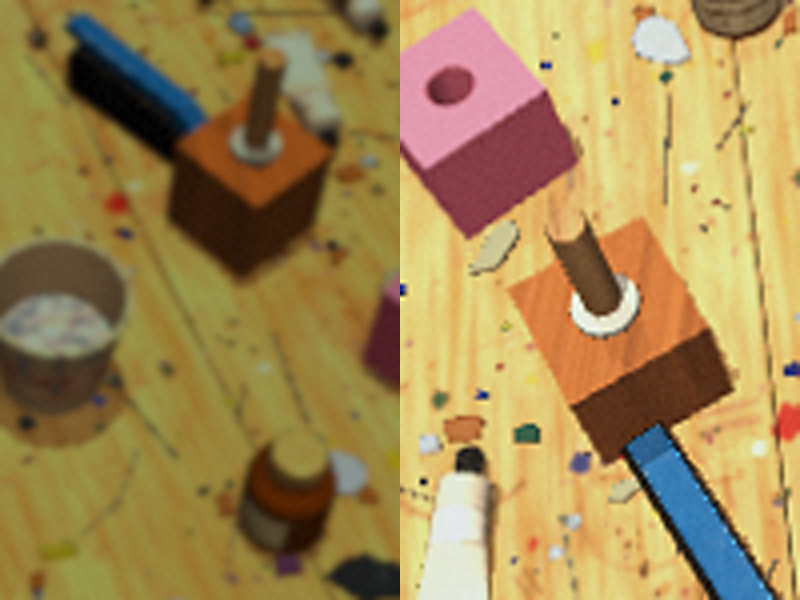

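The crop confirms it: the orange-brown wood stand holds the rod with the white collar (scene ≈(394,186)); the pink block's hole is empty.

```bash
python3 - <<'E'
from h import *;import pickle
from scipy.spatial.transform import Rotation as Ro
d=pickle.load(open("snap0.pkl","rb"));a,b=d["scene"],d["side"]
np.set_printoptions(precision=4,suppress=True)
print("corners",tri(a,[(288,277),(253,240),(154,287),(171,336)],b,[(360,190),(396,279),(498,240),(462,157)]))
print("marks",tri(a,[(245.1,267.7),(196.4,290.7)],b,[(404.7,223.7),(450.3,207.3)]))
print("top",plane(a,[(397.5,163.7)],.152),plane(b,[(202.5,294.5)],.152))
print("collar",plane(a,[(394.2,186.2)],.078),plane(b,[(211.2,315.5)],.078))
print("cup",plane(a,[(344.5,225)],.083),plane(b,[(292,264)],.083))
print("jar",plane(b,[(243,222)],.073),"tape",plane(b,[(285,207)],.019))
print("cams",-np.array(a["R"]).T@a["t"],-np.array(b["R"]).T@b["t"])
E
cat > go.py <<'E'
# python3 go.py x y z yawdeg [tilt about world axis: rvx rvy rvz]  -> row for target TCP pose
import sys,numpy as np
from scipy.spatial.transform import Rotation as Ro
from plant import r
v=[float(x) for x in sys.argv[1:]];s=r.get_state()
T=Ro.from_rotvec(v[4:7] if len(v)>4 else [0,0,0])*Ro.from_euler('z',v[3],degrees=True)*Ro.from_euler('x',180,degrees=True)
C=Ro.from_quat(s["eef_rot"])
print("turn",(C.inv()*T).as_rotvec().round(4),"shift",C.inv().apply(np.array(v[:3])-s["tool_pos"]).round(4),"clock",s["clock"],"q",np.round(s["q"],2))
E
python3 go.py 0.45 0.05 0.30 10
```

```text
corners [[ 0.6402 -0.1076  0.1282]
 [ 0.4666 -0.1461  0.0418]
 [ 0.5172 -0.3858  0.0405]
 [ 0.6901 -0.3491  0.1287]]
marks [[ 0.5652 -0.185   0.089 ]
 [ 0.5875 -0.2929  0.0898]]
top [[0.441  0.2211 0.152 ]] [[0.442  0.2186 0.152 ]]
collar [[0.4456 0.2217 0.078 ]] [[0.4396 0.2203 0.078 ]]
cup [[0.5224 0.0604 0.083 ]] [[0.5178 0.0577 0.083 ]]
jar [[0.6508 0.1434 0.073 ]] tape [[0.7205 0.0472 0.019 ]]
cams [ 1.0895 -0.1939  0.9026] [0.0491 0.0815 0.7977]
turn [-9.0000e-04  1.5000e-03 -1.2895e+00] shift [-0.4713 -0.4262 -0.0533] clock 0.1 q [ 1.15  0.69 -0.19  1.57  0.16  0.9  -0.22]
```

```bash
python3 -m pendant '[[[0,0,-0.15],[-0.04,-0.03,-0.05],1],[[0,0,-0.3],[-0.08,-0.07,-0.05],1],[[0,0,-0.45],[-0.12,-0.11,-0.05],1],[[0,0,-0.6],[-0.16,-0.16,-0.05],1],[[0,0,-0.75],[-0.21,-0.21,-0.05],1],[[0,0,-0.9],[-0.26,-0.26,-0.05],1],[[0,0,-1.05],[-0.31,-0.31,-0.05],1],[[0,0,-1.2],[-0.36,-0.36,-0.05],1],[[0,0,-1.29],[-0.41,-0.4,-0.05],1],[[0,0,-1.29],[-0.45,-0.42,-0.05],1]]'; python3 go.py 0.442 0.180 0.30 25
```

```text
clock: 1.1
tool_pos: [0.4249, -0.0997, 0.2965]
eef_rot: [0.996, 0.088, 0.0, -0.0]
contact_force: [0.8, -0.6, 1.0]
opening: 0.999
turn [-2.000e-04 -3.000e-04 -2.599e-01] shift [ 0.0659 -0.2723 -0.0034] clock 1.1 q [ 0.55  0.42 -0.61  2.02  0.33  0.8  -0.08]
```

```bash
python3 -m pendant '[[[0,0,-0.13],[0.03,-0.04,0],1],[[0,0,-0.26],[0.05,-0.08,0],1],[[0,0,-0.26],[0.06,-0.12,0],1],[[0,0,-0.26],[0.06,-0.16,0],1],[[0,0,-0.26],[0.06,-0.2,0],1],[[0,0,-0.26],[0.06,-0.24,0],1],[[0,0,-0.26],[0.06,-0.24,0],1],[[0,0,-0.26],[0.06,-0.24,0],1],[[0,0,-0.26],[0.06,-0.24,0],1]]'; python3 go.py 0.4415 0.220 0.18 25
python3 - <<'E'
from plant import r
import cv2,pickle
s=r.get_state();p=r.snapshot("wrist");p["st"]=s;pickle.dump(p,open("w1.pkl","wb"));cv2.imwrite("pics/w1.png",p["image"][:,:,::-1]);print(p["T_tool_cam"])
E
```

```text
clock: 2.0
tool_pos: [0.4419, 0.1439, 0.2963]
eef_rot: [0.977, 0.215, -0.0, 0.001]
contact_force: [0.2, -0.5, -0.5]
opening: 0.999
turn [ 0.0011  0.0012 -0.003 ] shift [ 0.0317 -0.0693  0.1162] clock 2.0 q [ 0.03  0.47 -0.67  1.95  0.39  0.85 -0.41]
[[ 9.99999860e-01 -4.29890844e-04  3.07246301e-04 -3.56103236e-04]
 [ 3.14556229e-04  9.51528209e-01  3.07561325e-01 -7.98680285e-02]
 [-4.24571320e-04 -3.07561185e-01  9.51528211e-01 -1.37813598e-01]
 [ 0.00000000e+00  0.00000000e+00  0.00000000e+00  1.00000000e+00]]
```

View pics/w1.png

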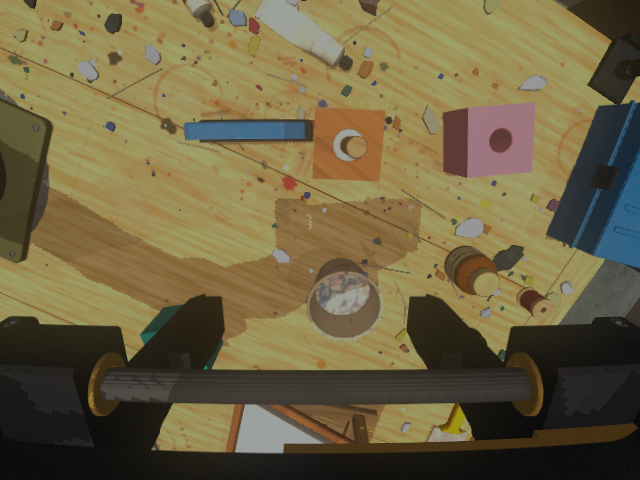

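Wrist view: dabber end at (355,147), collar centre (348,146), cup rim centre about (345,303), jar (472,272). The wooden stand lies between the brush and the pink block.

```bash
cat >> h.py <<'E'
def wcam(p):
    from scipy.spatial.transform import Rotation as Ro
    T=np.eye(4);T[:3,:3]=Ro.from_quat(p["st"]["eef_rot"]).as_matrix();T[:3,3]=p["st"]["tool_pos"]
    M=np.linalg.inv(T@p["T_tool_cam"]);p["R"]=M[:3,:3];p["t"]=M[:3,3];return p
E
python3 - <<'E'
from h import *;import pickle
p=wcam(pickle.load(open("w1.pkl","rb")));np.set_printoptions(precision=4,suppress=True)
print("top",plane(p,[(355.5,147)],.152),"collar",plane(p,[(348,146)],.078),"cup",plane(p,[(344.5,304)],.083))
print("jar",plane(p,[(484,282)],.073),plane(p,[(452,260)],0.))
E
```

```text
top [[0.4399 0.2231 0.152 ]] collar [[0.441  0.2225 0.078 ]] cup [[0.5135 0.0669 0.083 ]]
jar [[0.6513 0.1549 0.073 ]] [[0.6417 0.1512 0.    ]]
```

```bash
python3 -m pendant '[[[0,0,0],[0.016,-0.036,0.03],1],[[0,0,0],[0.031,-0.072,0.06],1],[[0,0,0],[0.031,-0.072,0.09],1],[[0,0,0],[0.031,-0.072,0.106],1],[[0,0,0],[0.031,-0.072,0.106],1],[[0,0,0],[0.031,-0.072,0.106],1],[[0,0,0],[0.031,-0.072,0.106],1]]'; python3 go.py 0.4405 0.2222 0.104 25
python3 - <<'E'
from plant import r
import cv2,pickle
s=r.get_state();p=r.snapshot("wrist");p["st"]=s;pickle.dump(p,open("w2.pkl","wb"));cv2.imwrite("pics/w2.png",p["image"][:,:,::-1])
E
```

```text
clock: 2.75
tool_pos: [0.4405, 0.2234, 0.1916]
eef_rot: [0.977, 0.215, 0.001, -0.0]
contact_force: [-0.3, -0.2, -0.1]
opening: 1.0
turn [ 0.    -0.002 -0.003] shift [-0.0007  0.0011  0.0876] clock 2.75 q [-0.22  0.65 -0.54  2.    0.56  0.64 -0.7 ]
```

View pics/w2.png

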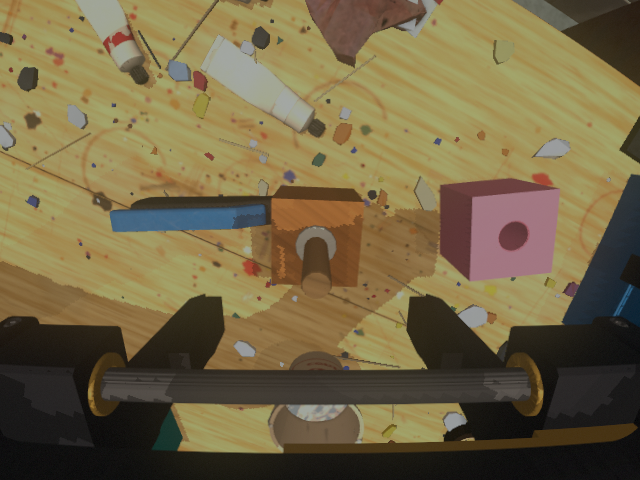

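The dabber end at (316,283) is centred between the jaws; I'll go straight down, close, then lift.

```bash
python3 - <<'E'
from h import *;import pickle
p=wcam(pickle.load(open("w2.pkl","rb")));print(plane(p,[(316,283)],.152))
E
python3 -m pendant '[[[0,0,0],[-0.001,0.001,0.03],1],[[0,0,0],[-0.001,0.001,0.06],1],[[0,0,0],[-0.001,0.001,0.088],1],[[0,0,0],[-0.001,0.001,0.088],1],[[0,0,0],[-0.001,0.001,0.088],1],[[0,0,0],[-0.001,0.001,0.088],0],[[0,0,0],[-0.001,0.001,0.088],0],[[0,0,0],[-0.001,0.001,0.088],0],[[0,0,0],[-0.001,0.001,0.088],0],[[0,0,0],[-0.001,0.001,0.088],0]]' 30
python3 -m pendant '[[[0,0,0],[0,0,0],0],[[0,0,0],[0,0,0],0],[[0,0,0],[0,0,0],0],[[0,0,0],[0,0,0],0],[[0,0,0],[0,0,0],0]]' 30
```

```text
[[0.43983032 0.22545025 0.152     ]]
clock: 3.8
tool_pos: [0.4393, 0.2224, 0.1029]
eef_rot: [0.976, 0.216, 0.0, -0.0]
contact_force: [0.8, -0.1, 0.5]
opening: 0.567
clock: 4.3
tool_pos: [0.4391, 0.2224, 0.1026]
eef_rot: [0.976, 0.216, -0.0, 0.0]
contact_force: [0.3, 0.3, -0.3]
opening: 0.194
```

```bash
python3 -m pendant '[[[0,0,0],[0,0,0],0],[[0,0,0],[0,0,-0.02],0],[[0,0,0],[0,0,-0.05],0],[[0,0,0],[0,0,-0.08],0],[[0,0,0],[0,0,-0.11],0],[[0,0,0],[0,0,-0.12],0],[[0,0,0],[0,0,-0.12],0],[[0,0,0],[0,0,-0.12],0],[[0,0,0],[0,0,-0.12],0]]' 40; python3 go.py 0.517 0.062 0.223 25
python3 - <<'E'
from plant import r
import cv2,numpy as np,pickle
d={}
for n in("scene","side"):
    p=r.snapshot(n);d[n]=p
pickle.dump(d,open("snap1.pkl","wb"))
c=lambda s,x,y:cv2.resize(s["image"][y:y+150,x:x+100],None,fx=4,fy=4,interpolation=cv2.INTER_CUBIC)
cv2.imwrite("pics/crop2.png",np.hstack([c(d["scene"],320,120),c(d["side"],190,200)])[:,:,::-1])
E
```

```text
clock: 5.2
tool_pos: [0.4384, 0.2217, 0.2212]
eef_rot: [0.976, 0.216, -0.001, 0.001]
contact_force: [0.6, 0.0, -0.9]
opening: 0.193
turn [ 0.0006  0.0029 -0.0012] shift [ 0.0039  0.178  -0.0017] clock 5.2 q [-0.19  0.61 -0.59  1.97  0.51  0.71 -0.66]
```

View pics/crop2.png

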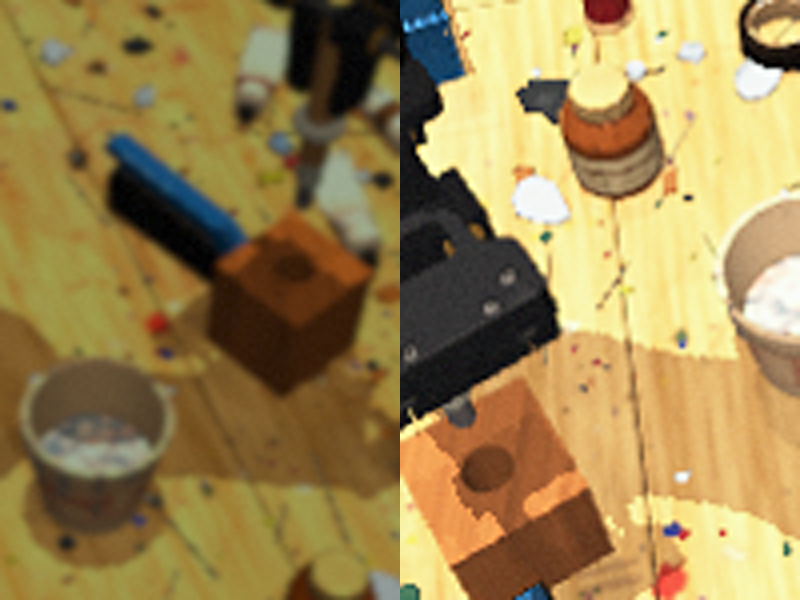

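The dabber hangs straight in the jaws, clear of the stand (tip scene ≈(396.5,169.5), side ≈(205,306)); stand hole empty, cup in place.

```bash
python3 - <<'E'
from h import *;import pickle
d=pickle.load(open("snap1.pkl","rb"));a,b=d["scene"],d["side"];np.set_printoptions(precision=4,suppress=True)
print("tip",tri(a,[(396.5,169.5)],b,[(205,306)]),"cup",plane(a,[(344.2,224)],.083))
E
python3 -m pendant '[[[0,0,0],[0.001,0.03,0],0],[[0,0,0],[0.002,0.06,0],0],[[0,0,0],[0.003,0.1,0],0],[[0,0,0],[0.004,0.14,0],0],[[0,0,0],[0.004,0.165,0],0],[[0,0,0],[0.004,0.175,0],0],[[0,0,0],[0.004,0.175,0],0],[[0,0,0],[0.004,0.175,0],0]]'; python3 go.py 0.517 0.062 0.15 25
```

```text
tip [[0.4352 0.2229 0.1256]] cup [[0.5195 0.0607 0.083 ]]
clock: 6.1
tool_pos: [0.5158, 0.0672, 0.2225]
eef_rot: [0.976, 0.217, -0.0, -0.001]
contact_force: [-0.2, -0.2, -0.9]
opening: 0.193
turn [-0.0015  0.      0.0009] shift [-0.0011  0.0054  0.0725] clock 6.1 q [ 0.16  0.64 -0.62  1.89  0.52  0.77 -0.31]
```

```bash
python3 -m pendant '[[[0,0,0],[0,0.005,0.02],0],[[0,0,0],[0,0.005,0.05],0],[[0,0,0],[0,0.005,0.075],0],[[0,0,0],[0,0.005,0.085],0],[[0,0,0],[0,0.005,0.085],0],[[0,0,0],[0,0.005,0.085],0],[[0,0,0],[0,0.005,0.085],0],[[0,0,0],[0,0.005,0.085],0]]'
python3 - <<'E'
from plant import r
import cv2,numpy as np
d={n:r.snapshot(n)["image"] for n in("scene","side")}
c=lambda s,x,y:cv2.resize(s[y:y+150,x:x+100],None,fx=4,fy=4,interpolation=cv2.INTER_CUBIC)
cv2.imwrite("pics/crop3.png",np.hstack([c(d["scene"],295,130),c(d["side"],240,180)])[:,:,::-1])
E
```

```text
clock: 6.9
tool_pos: [0.5192, 0.0611, 0.1387]
eef_rot: [0.976, 0.216, 0.001, 0.0]
contact_force: [-0.1, 0.5, -1.0]
opening: 0.197
```

View pics/crop3.png

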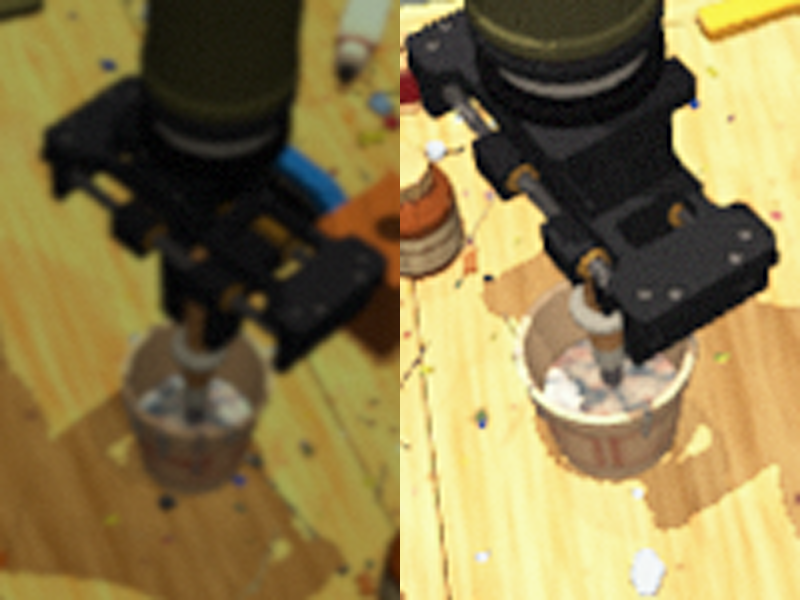

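Tip is deep inside the cup, near the middle, cup undisturbed. Up, then toward a hover over the cross.

```bash
python3 -m pendant '[[[0,0,0],[0,0,-0.03],0],[[0,0,0],[0,0,-0.07],0],[[0,0,0],[0,0,-0.11],0],[[0,0,0],[0,0,-0.14],0],[[0,0,0],[0,0,-0.14],0],[[0,0,0],[0,0,-0.14],0],[[0,0,0],[0,0,-0.14],0]]'
python3 - <<'E'
import numpy as np
a=np.radians(25);y=np.radians(12);n=np.array([-np.sin(a)*np.cos(y),-np.sin(a)*np.sin(y),np.cos(a)])
print(np.array([.565,-.185,.088])+n*(.0957+.06))
E
python3 go.py 0.501 -0.199 0.27 0 ; python3 go.py 0.501 -0.199 0.229 0 0.0907 -0.4268 0
```

```text
clock: 7.7
tool_pos: [0.5177, 0.0602, 0.2765]
eef_rot: [0.976, 0.216, -0.001, 0.0]
contact_force: [0.3, -0.5, -0.7]
opening: 0.192
[ 0.50063626 -0.19868094  0.22911212]
turn [0.0005 0.0024 0.4348] shift [-0.1244  0.2281  0.0068] clock 7.7 q [ 0.21  0.58 -0.67  1.82  0.45  0.9  -0.24]
turn [-0.0031  0.4422  0.4279] shift [-0.1243  0.2281  0.0478] clock 7.7 q [ 0.21  0.58 -0.67  1.82  0.45  0.9  -0.24]
```

```bash
python3 -m pendant '[[[0,0,0.1],[-0.016,0.03,0],0],[[0,0,0.2],[-0.038,0.07,0],0],[[0,0,0.3],[-0.06,0.11,0],0],[[0,0,0.4],[-0.082,0.15,0],0],[[0,0,0.435],[-0.103,0.19,0],0],[[0,0,0.435],[-0.12,0.22,0],0],[[0,0,0.435],[-0.124,0.228,0.007],0],[[0,0,0.435],[-0.124,0.228,0.007],0],[[0,0,0.435],[-0.124,0.228,0.007],0]]';  python3 go.py 0.501 -0.199 0.229 0 0.0907 -0.4268 0
```

```text
clock: 8.6
tool_pos: [0.5021, -0.1961, 0.2698]
eef_rot: [1.0, 0.001, -0.001, -0.001]
contact_force: [-0.2, 1.3, -0.7]
opening: 0.192
turn [0.0881 0.4284 0.0019] shift [-0.001   0.003   0.0408] clock 8.6 q [ 0.63  0.59 -0.56  1.78  0.39  0.88 -0.11]
```

```bash
python3 -m pendant '[[[0.018,0.086,0],[0,0,0],0],[[0.036,0.172,0],[0,0,0],0],[[0.054,0.258,0],[0,0.001,0.01],0],[[0.072,0.344,0],[0,0.002,0.02],0],[[0.088,0.427,0],[-0.001,0.003,0.03],0],[[0.088,0.427,0],[-0.001,0.003,0.04],0],[[0.088,0.427,0],[-0.001,0.003,0.04],0],[[0.088,0.427,0],[-0.001,0.003,0.04],0],[[0.088,0.427,0],[-0.001,0.003,0.04],0]]';  python3 go.py 0.501 -0.199 0.229 0 0.0907 -0.4268 0
python3 - <<'E'
from plant import r
import cv2,numpy as np,pickle
d={n:r.snapshot(n) for n in("scene","side")};d["st"]=r.get_state();w=r.snapshot("wrist");w["st"]=d["st"];d["wrist"]=w
pickle.dump(d,open("snap2.pkl","wb"))
c=lambda s,x,y:cv2.resize(s["image"][y:y+150,x:x+100],None,fx=4,fy=4,interpolation=cv2.INTER_CUBIC)
cv2.imwrite("pics/crop4.png",np.hstack([c(d["scene"],200,170),c(d["side"],360,140)])[:,:,::-1])
E
```

```text
clock: 9.5
tool_pos: [0.5025, -0.2, 0.2316]
eef_rot: [0.976, 0.001, 0.213, -0.044]
contact_force: [0.1, -0.3, -0.9]
opening: 0.193
turn [ 0.0018 -0.0019  0.0029] shift [-0.0025 -0.0008  0.0018] clock 9.5 q [ 0.81  0.58 -0.56  2.15  0.47  0.12 -0.07]
```

View pics/crop4.png

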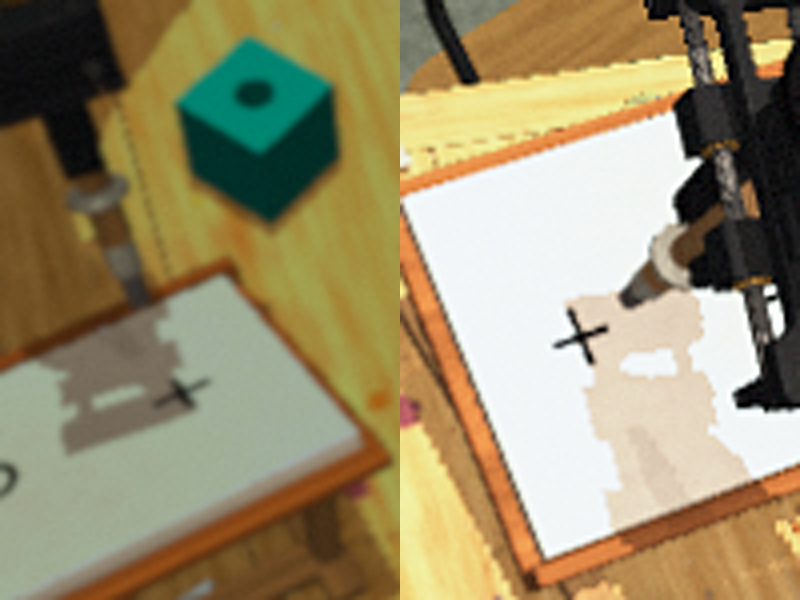

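Tip at scene (235,245.5), side (416.7,215); cross at scene (245.4,268.1), side (405.7,224.2); collar at scene (224.3,218), side (427.5,203).

Run:
```python
from h import *;import pickle
from scipy.spatial.transform import Rotation as Ro
d=pickle.load(open("snap2.pkl","rb"));a,b=d["scene"],d["side"];np.set_printoptions(precision=4,suppress=True)
X=tri(a,[(235,245.5),(245.4,268.1),(224.3,218)],b,[(416.7,215),(405.7,224.2),(427.5,203)]);print(X)
C=Ro.from_quat(d["st"]["eef_rot"]);t=C.as_matrix()[:,2];al=np.radians(25);y=np.radians(12);n=np.array([-np.sin(al)*np.cos(y),-np.sin(al)*np.sin(y),np.cos(al)])
print("tool z",t,"-n",-n,"kin tip",d["st"]["tool_pos"]+t*.0957,"seen axis",(X[0]-X[2])/np.linalg.norm(X[0]-X[2]))
print("delta tool",C.inv().apply(X[1]-X[0]),"kin",C.inv().apply(np.array([.565,-.185,.088])-d["st"]["tool_pos"]-t*.0957))
```

```text
[[ 0.541  -0.1932  0.144 ]
 [ 0.5648 -0.1858  0.0875]
 [ 0.5158 -0.1967  0.2071]]
tool z [ 0.4149  0.0854 -0.9059] -n [ 0.4134  0.0879 -0.9063] kin tip [ 0.5419 -0.1924  0.1447] seen axis [ 0.3706  0.0515 -0.9274]
delta tool [-0.0019 -0.0021  0.0617] kin [-0.0026 -0.0021  0.0616]
```

```bash
python3 -m pendant '[[[0,0,0],[-0.002,-0.002,0.01],0],[[0,0,0],[-0.002,-0.002,0.02],0],[[0,0,0],[-0.002,-0.002,0.03],0],[[0,0,0],[-0.002,-0.002,0.04],0],[[0,0,0],[-0.002,-0.002,0.048],0],[[0,0,0],[-0.002,-0.002,0.052],0],[[0,0,0],[-0.002,-0.002,0.052],0],[[0,0,0],[-0.002,-0.002,0.052],0],[[0,0,0],[-0.002,-0.002,0.052],0]]'
python3 - <<'E'
from plant import r
import cv2,numpy as np,pickle
from scipy.spatial.transform import Rotation as Ro
s=r.get_state();C=Ro.from_quat(s["eef_rot"]);tip=s["tool_pos"]+C.as_matrix()[:,2]*.0957
print(np.round(s["q"],3),tip.round(4),C.as_matrix()[:,2],"to cross, tool",C.inv().apply(np.array([.565,-.1853,.088])-tip).round(4),"F tool",C.inv().apply(s["contact_force"]))
d={n:r.snapshot(n) for n in("scene","side")};d["st"]=s
pickle.dump(d,open("snap3.pkl","wb"))
c=lambda s,x,y:cv2.resize(s["image"][y:y+75,x:x+50],None,fx=8,fy=8,interpolation=cv2.INTER_CUBIC)
cv2.imwrite("pics/crop5.png",np.hstack([c(d["scene"],220,215),c(d["side"],390,180)])[:,:,::-1])
E
```

```text
clock: 10.55
tool_pos: [0.5213, -0.1946, 0.1829]
eef_rot: [0.976, 0.001, 0.212, -0.043]
contact_force: [0.4, 0.0, -0.5]
opening: 0.192
[ 0.743  0.68  -0.521  2.163  1.672  0.082 -1.271] [ 0.5609 -0.1864  0.0962] [ 0.41414834  0.0852193  -0.90621125] to cross, tool [ 0.0003 -0.0003  0.0092] F tool [0.15711365 0.01731164 0.67603397]
```

View pics/crop5.png

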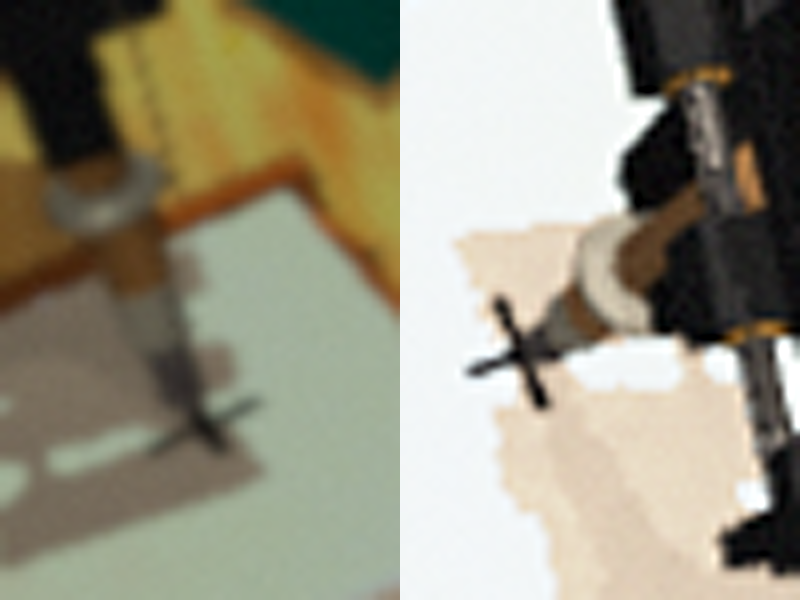

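The tip is about 9 mm above the cross centre and in line with it in both views (scene crop (185,400), side crop (535,345)). The wrist is near its singularity (q6 0.08), so I'll go in gently and watch the force.

```bash
python3 -m pendant '[[[0,0,0],[0,0,0.003],0],[[0,0,0],[0,0,0.006],0],[[0,0,0],[0,0,0.009],0],[[0,0,0],[0,0,0.011],0],[[0,0,0],[0,0,0.011],0],[[0,0,0],[0,0,0.011],0],[[0,0,0],[0,0,0.011],0]]'
cat > chk.py <<'E'
from plant import r
import numpy as np
from scipy.spatial.transform import Rotation as Ro
s=r.get_state();C=Ro.from_quat(s["eef_rot"]);tip=s["tool_pos"]+C.as_matrix()[:,2]*.0957
print(np.round(s["q"],3),C.as_matrix()[:,2].round(3),"to cross, tool",C.inv().apply(np.array([.565,-.1853,.088])-tip).round(4),"F tool",C.inv().apply(s["contact_force"]).round(2),s["clock"])
E
python3 chk.py
```

```text
clock: 11.35
tool_pos: [0.5254, -0.1938, 0.173]
eef_rot: [0.976, -0.0, 0.212, -0.044]
contact_force: [-1.6, -0.1, -0.1]
opening: 0.196
[ 0.784  0.719 -0.603  2.159  1.73   0.15  -1.323] [ 0.414  0.085 -0.906] to cross, tool [ 0.0008 -0.0006 -0.0016] F tool [-1.45  0.11 -0.59] 11.35
```

```bash
python3 -m pendant '[[[0,0,0],[0,0,0.002],0],[[0,0,0],[0,0,0.004],0],[[0,0,0],[0,0,0.0045],0],[[0,0,0],[0,0,0.0045],0],[[0,0,0],[0,0,0.0045],0],[[0,0,0],[0,0,0.0045],0]]'
python3 chk.py
python3 -m pendant '[[[0,0,0],[0,0,0],0],[[0,0,0],[0,0,0],0]]' >/dev/null; python3 chk.py;python3 -m pendant '[[[0,0,0],[0,0,0],0],[[0,0,0],[0,0,0],0]]' >/dev/null; python3 chk.py
python3 - <<'E'
from plant import r
import cv2,numpy as np,pickle
d={n:r.snapshot(n) for n in("scene","side")}
c=lambda s,x,y:cv2.resize(s["image"][y:y+75,x:x+50],None,fx=8,fy=8,interpolation=cv2.INTER_CUBIC)
cv2.imwrite("pics/crop6.png",np.hstack([c(d["scene"],220,215),c(d["side"],390,180)])[:,:,::-1])
E
```

```text
clock: 11.95
tool_pos: [0.5273, -0.1935, 0.1689]
eef_rot: [0.976, -0.0, 0.212, -0.044]
contact_force: [-0.8, -1.3, 2.3]
opening: 0.194
[ 0.794  0.734 -0.625  2.157  1.752  0.171 -1.342] [ 0.414  0.085 -0.906] to cross, tool [ 0.0007 -0.0006 -0.0061] F tool [ 0.24  1.1  -2.5 ] 11.95
[ 0.794  0.734 -0.625  2.157  1.752  0.171 -1.342] [ 0.414  0.085 -0.906] to cross, tool [ 0.0007 -0.0005 -0.0061] F tool [-0.51 -0.66 -0.53] 12.15
[ 0.794  0.734 -0.625  2.157  1.752  0.171 -1.342] [ 0.414  0.085 -0.906] to cross, tool [ 0.0007 -0.0005 -0.0061] F tool [-1.09  0.23 -2.68] 12.35
```

View pics/crop6.png

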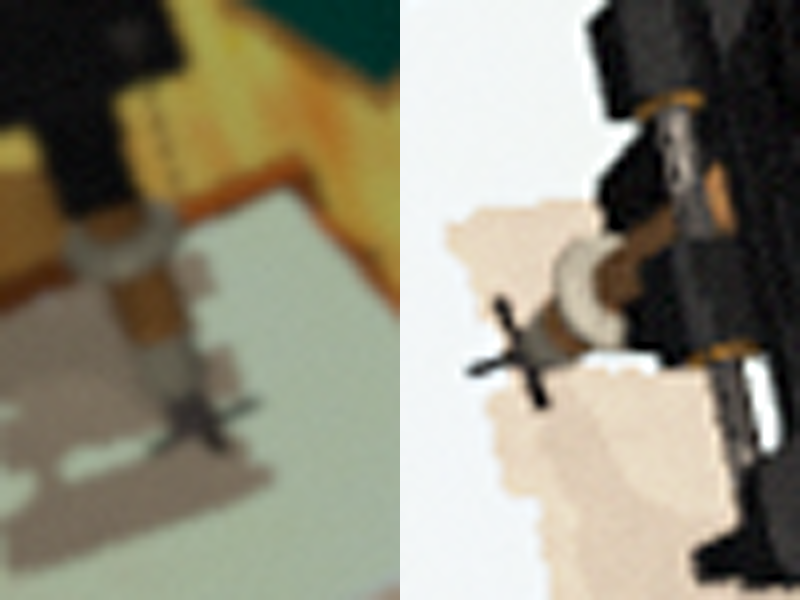

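The tip sits on the cross centre in both views (scene crop (200,418), side crop (523,355)). The force reading is noisy, so I'll average it over several periods before handing in.

Run:
```python
from plant import r
import numpy as np
from scipy.spatial.transform import Rotation as Ro
F=[]
for i in range(24):
    r.snapshot("side");s=r.get_state();F.append(Ro.from_quat(s["eef_rot"]).inv().apply(s["contact_force"]))
F=np.array(F);print(F.mean(0),F.std(0)/24**.5,s["clock"],s["opening"],s["tool_pos"])
```

```text
[-0.42651756  0.44918381 -2.00864313] [0.0774584  0.09067676 0.07693761] 13.65 0.19754917486590176 [ 0.52730441 -0.19342735  0.16881399]
```

```bash
python3 -c "
from plant import r
print(r.finish_job())"
```

```text
the job is handed in; nothing more can be done
None
```

I lifted the dabber out of the wooden stand and dipped its tip about 40 mm below the rim, near the middle of the cup. I then pressed it on the cross with the tool square to the panel and handed the job in at about 13.7 s, still holding it there. The hand-in gives no verdict, so the checks below are my own.

- **Position:** the arm's pose puts the tip about 1 mm from the cross centre across the panel. Both side views show it on the cross.
- **Angle:** the tool axis is within about 0.01 rad of the panel normal I measured. Before contact, triangulating the collar and tip gave an axis about 0.055 rad off. I put that down to picking error on a few pixels; it is still inside the 0.17 limit.
- **Push-in:** the arm's pose gives about 6.1 mm. The averaged force is about 2.0 N plus about 0.5 N for the dabber's weight, so 2.5 N, which means about 5.2 mm. The two roughly agree, and both are close to half-way. Single force readings were noisy, by up to about 2 N.
- **Other things:** the cup stood upright and undisturbed during the dip. I came nowhere near the jar or tape, but I did not measure them or the cup again at the end.

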